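# Nest the graded bench cups

## Robot

A 6-joint arm with a two-finger parallel gripper is mounted at the origin on the work surface. World frame = base frame: x ahead of the robot, y to its left, z up, the work surface at z = 0. Lengths are in m, angles in rad, forces in N, time in s.
With the tool pointing down it reaches from about 0.425 to 0.95 m from the base axis. Payload 3.5 kg.
Tool frame: the origin (TCP) lies at the very end of the fingers, on their centre line; the grasp point (between the pads) lies 19 mm behind it (ctrl.grip_point_offset is the distance from the TCP to the grasp point, in m); z points along the fingers, y is the line along which they close (so a half turn about z gives the same grasp; the last joint's range is limited). The gripper opens to 85 mm and grips with 20 to 120 N. Pads are 22 mm wide; open, the fingers measure 114 mm over their backs; the gripper's body (76 mm by 85 mm) begins 54 mm behind the grasp point. The pads swing forward as they close: fully open they stand 13 mm farther back than shut.
Start: joints at [0.974, 0.286, 1.577, -0, 1.279, -0.15], TCP at [0.292, 0.609, 0.231] pointing down, gripper open.
Joint ranges: [-2.77, 2.77], [-0.9, 2.22], [0.21, 2.48], [-1.53, 4.67], [0.24, 2.81], [-2.84, 2.84]. Speed limits (rad/s): [2.79, 2.79, 3.14, 3.14, 3.14, 3.14].

## Interface

Orientations are given as a unit quaternion [x, y, z, w].
In Python, from plant import telemetry, vision, ctrl gives the robot as it stands.
- The arm moves only by the tool arm_command, never from a script. Its argument "series" is one flat list of numbers, 7 for each row, row after row: the shift along the tool's x, y, z in cm, then the turn, a rotation vector about the tool's x, y, z in degrees, then the closure, from 0 (fully open) to 1 (shut). A call has 1 to 10 rows; each row is the pose to reach, as a shift and turn from the pose commanded when the call began, along the tool's axes at that moment; what a row does not reach only later rows make up. A row lasts 1/12 s, in which the tool goes at most 41.7 mm and 7.16 degrees, less where a joint would pass 70% of its speed; a pose out of reach is approached as far as the arm can. A call with a gripper value outside its range is refused whole. The fingers move at their own pace and stop on an object; "force" is the grip in N (left out, the last holds). Time passes only in rows, so rows that repeat a pose let the fingers close. It gives the time, the measured TCP pose, the force, the opening and the grip force at its end, in the units of the state.
- telemetry.get_state(): the state, without advancing time (a new reading comes with each control period).
- vision.read_camera(name): name is "side" or "top"; returns a dict with "color" (480x640x3 uint8, blue, green, red), "K" (3x3 intrinsics, pixels), "D" ([k1, k2, p1, p2, k3] as OpenCV has them; the pictures are not rectified), "rvec" (rotation vector, rad) and "tvec" (3), from world to camera coordinates, as OpenCV has them. Camera axes: x right, y down, z forward; pixel columns grow to the right and rows downward; lengths in m; the calibration is good to about 2 mm. A picture is of the moment at which its call begins. There is no depth.
- ctrl.sign_off(): hands the job in; it is judged then, once.
The state is a dict: "time": time; "qpos": joint angles; "dq": joint speeds; "joint_efforts": joint torques, N m; "eef_pos": TCP position; "tcp_rot": TCP orientation; "contact_force": force on the tool from outside, world axes, zero at the start; "wrist_torque": the same for the moment, N m; "opening": opening from 0.0 (shut) to 1.0 (fully open); "finger_force": force on a finger pad.
Only numpy, scipy, OpenCV 4.12 (cv2) and the standard library are available. Lean on these libraries where they do the work, as an engineer would, in place of code of your own. Each camera call takes 0.05 s, during which the arm holds its last target. There are 200 camera calls.

## Task

Tidy the blue set of bench cups by nesting it in size order: stand the middle-sized blue cup inside the wide blue dish and the tall slim blue cup inside the middle one, all three upright and each standing on the floor of the next. Leave the wide dish where it stands, and leave the white cup alone, which belongs to another set.

Things in the scene. Friction and masses are not known exactly. Their poses are not given: they have to be found in the camera images.
- cup_large: The wide, low blue plastic dish, the largest of the set: round, open on top, 104 mm outer diameter at the rim tapering to 96 mm at the foot, 38 mm high, wall 4 mm, floor 4 mm thick (inside: 96 mm wide at the rim, 88 mm at the floor). About 0.16 kg, stands loose on the bench and stays there. Origin at the centre of its underside, z up; yaw means nothing, it is round.
- cup_medium: The middle-sized blue plastic cup: round, open on top, 66 mm outer diameter at the rim tapering to 60 mm at the foot, 60 mm high, wall 3 mm, floor 4 mm thick (inside: 60 mm wide at the rim, 54 mm at the floor). About 0.09 kg, loose, upright on the bench. Standing in the wide dish, its underside is 4 mm above the dish's and its top 26 mm stand out above the dish's rim, so it can be held across its outside near the rim. Origin at the centre of its underside, z up.
- cup_small: The tall, slim blue plastic cup, the narrowest of the set: round, open on top, 40 mm outer diameter at the rim tapering to 34 mm at the foot, 82 mm high, wall 3 mm, floor 4 mm thick. About 0.06 kg, loose, upright on the bench. Standing in the middle cup, its underside is 4 mm above that cup's and its top 26 mm stand out above that cup's rim. Origin at the centre of its underside, z up.
- cup_white: A white plastic cup that is not part of the set and must be left alone: round, 52 mm outer diameter at the rim, 46 mm at the foot, 70 mm high, loose, upright on the bench. Origin at the centre of its underside, z up.
There are look-alikes about, which are no part of the job. What is shaped like the cup_small but orange is not meant. Leave any pink look-alike of the cup_medium alone.

How it is judged:
By the outcome, as a careful person would: the job done as asked, in the order asked, and still so for the second after the job is handed in, with the robot touching nothing.
It also fails if it takes over 58 s, if anything falls off the work surface, if the arm or the gripper's body presses on something with over 40 N, if the wrist force passes 120 N, or if a joint passes its speed limit or range.

## Working session

There is one attempt and no reset: what is moved stays moved. The work goes in short steps, Python scripts to look and compute and a tool call to move; the robot and the scene stay as the last step left them, time stands still between calls to the robot, and variables do not carry over. Pictures are saved under pics/ and viewed, at most 10 in all, crops included, and the job is handed in when it is done.

Besides the shell and the picture viewer there is one more tool, called after "Request:" as name(argument=value, ...), one argument or row to a line, values as JSON. arm_command: Moves the arm, as the interface text tells. Its arguments: {"type":"object","properties":{"series":{"type":"array","items":{"type":"number"}},"force":{"type":"number"}},"required":["series"]}

```bash
mkdir -p pics
cat > h.py <<'E'
import numpy as np, cv2
from plant import telemetry, vision, ctrl
def cam(n):
    c=vision.read_camera(n); c['R']=cv2.Rodrigues(np.array(c['rvec'],float))[0]; c['t']=np.array(c['tvec'],float).ravel(); return c
def ray(c,uv):
    p=cv2.undistortPoints(np.array([[uv]],float),np.array(c['K'],float),np.array(c['D'],float))[0,0]
    return -c['R'].T@c['t'], c['R'].T@np.array([p[0],p[1],1])
def onz(c,uv,z):
    o,d=ray(c,uv); return o+d*(z-o[2])/d[2]
def proj(c,P):
    return cv2.projectPoints(np.array(P,float).reshape(-1,1,3),np.array(c['rvec'],float),np.array(c['tvec'],float),np.array(c['K'],float),np.array(c['D'],float))[0].reshape(-1,2)
E
python3 - <<'E'
from h import *
for n in('top','side'):
    c=cam(n); cv2.imwrite(f'pics/{n}0.png',c['color']); print(n,-c['R'].T@c['t'],c['R'][2])
s=telemetry.get_state(); print(s, ctrl.grip_point_offset)
E
```

```text
top [0.31424156 0.0032888  1.0928711 ] [ 0.1763167   0.02620028 -0.98398474]
side [ 0.12411952 -0.77333449  0.94629834] [ 0.29650743  0.63391853 -0.71430431]
{'time': 0.1, 'qpos': array([ 9.74007162e-01,  2.87125749e-01,  1.57803878e+00, -3.67422853e-05,
        1.27861113e+00, -1.50020233e-01]), 'dq': array([ 1.10143663e-03, -1.19835395e-03, -3.55307660e-03, -5.85084337e-05,
       -8.47209846e-04, -4.97890537e-04]), 'joint_efforts': array([ 7.97284829e-04, -4.07294619e+01, -2.93699312e+01, -1.97186660e-04,
        3.40020153e-03, -2.77550646e-05]), 'eef_pos': array([0.29128834, 0.60824748, 0.23004862]), 'tcp_rot': array([ 2.21525948e-01,  9.75153866e-01, -1.02270339e-03, -3.81791797e-04]), 'contact_force': array([-0.65023023, -0.07740084,  0.44909646]), 'wrist_torque': array([-0.03260166,  0.04864777, -0.05474324]), 'finger_force': 0.0, 'opening': 1.0005715881399782} 0.0187
```

View pics/top0.png

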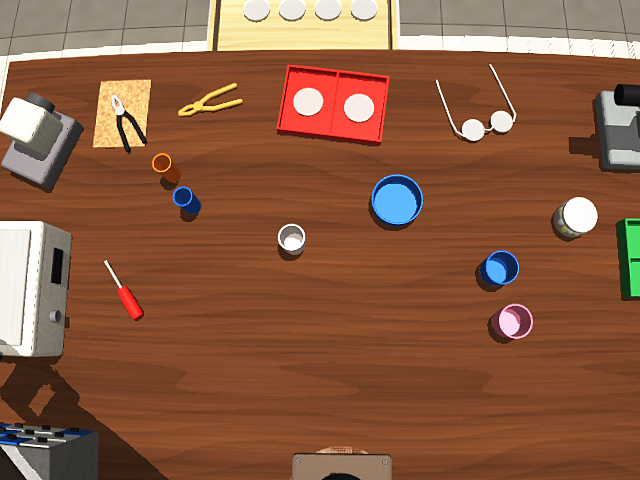

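View pics/side0.png

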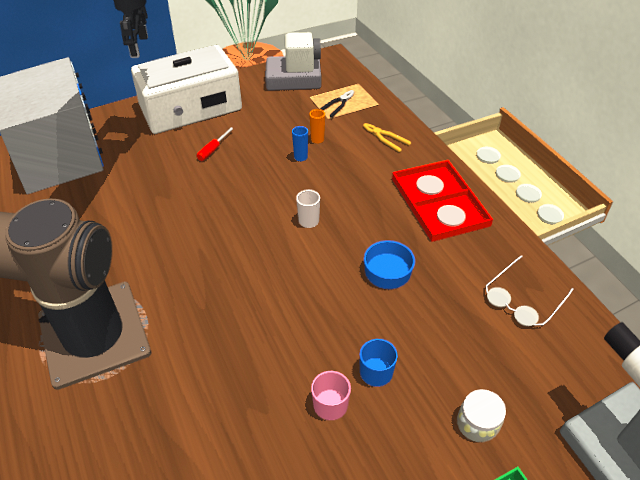

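The top view shows these:
- **Blue:** the slim cup at (186,200), the dish at (397,200) and the middle cup at (500,268).
- **Not to be touched:** the orange look-alike at (165,168), the pink look-alike at (512,322) and the white cup at (291,239).

In the side view the blue cups are at (300,144), (389,264) and (378,362). I chose them by colour and size. Next I'll measure them and check with a crop.

```bash
cat >> h.py <<'E'
SZ={'large':(.038,.052),'medium':(.060,.033),'small':(.082,.020),'white':(.07,.026),'orange':(.082,.020),'pink':(.06,.033)}
def mask(c,col):
    h=cv2.cvtColor(c['color'],cv2.COLOR_BGR2HSV)
    r={'blue':((95,120,50),(125,255,255)),'orange':((5,190,120),(14,255,255)),'pink':((150,60,80),(178,190,255)),'white':((0,0,130),(180,60,255))}[col]
    return cv2.morphologyEx(cv2.inRange(h,*[np.array(x) for x in r]),cv2.MORPH_OPEN,np.ones((3,3)))
def rim(c,m,near,h,R,dist=40):
    """rim centre: contour cast to z=h, circle fitted to its half away from the camera foot"""
    cs,_=cv2.findContours(m,cv2.RETR_EXTERNAL,cv2.CHAIN_APPROX_NONE)
    cs=[k for k in cs if cv2.contourArea(k)>60 and np.linalg.norm(k.reshape(-1,2).mean(0)-near)<dist]
    if not cs: return None
    k=max(cs,key=cv2.contourArea).reshape(-1,2).astype(float)
    P=np.array([onz(c,p,h)[:2] for p in k]); o=(-c['R'].T@c['t'])[:2]
    ctr=P.mean(0)
    for _ in range(4):
        u=(ctr-o)/np.linalg.norm(ctr-o); Q=P[(P-ctr)@u>-.1*R]
        s=np.linalg.lstsq(np.c_[2*Q,np.ones(len(Q))],(Q**2).sum(1),rcond=None)[0]; ctr=s[:2]
    return ctr.round(4), round(float(np.sqrt(s[2]+ctr@ctr)),4)
E
python3 - <<'E'
from h import *
seeds={'top':{'small':(186,200),'large':(397,200),'medium':(500,268),'white':(291,239),'orange':(165,168),'pink':(512,322)},
'side':{'small':(300,144),'large':(389,264),'medium':(378,362),'white':(308,208),'orange':(317,126),'pink':(330,395)}}
for n in seeds:
    c=cam(n)
    for k,s in seeds[n].items():
        print(n,k,rim(c,mask(c,k if k in('white','orange','pink') else 'blue'),s,*SZ[k],dist=15), 'true R',SZ[k][1])
    if n=='top':
        a=cv2.resize(c['color'][130:240,130:250],None,fx=4,fy=4); b=cv2.resize(c['color'][230:340,450:540],None,fx=4,fy=4)
        cv2.imwrite('pics/crop.png',cv2.resize(np.hstack([a,b]),None,fx=.9,fy=.9))
E
```

```text
top small (array([0.5877, 0.3138]), 0.0188) true R 0.02
top large (array([ 0.597, -0.107]), 0.049) true R 0.052
top medium (array([ 0.4563, -0.3058]), 0.0306) true R 0.033
top white (array([0.5027, 0.0993]), 0.0167) true R 0.026
top orange None true R 0.02
top pink (array([ 0.3547, -0.3348]), 0.0244) true R 0.033
side small (array([0.5869, 0.3166]), 0.0183) true R 0.02
side large (array([ 0.5935, -0.1062]), 0.0509) true R 0.052
side medium (array([ 0.4548, -0.3048]), 0.0314) true R 0.033
side white (array([0.5091, 0.1017]), 0.0242) true R 0.026
side orange (array([0.6447, 0.3395]), 0.0132) true R 0.02
side pink (array([ 0.353 , -0.3273]), 0.0306) true R 0.033
```

View pics/crop.png

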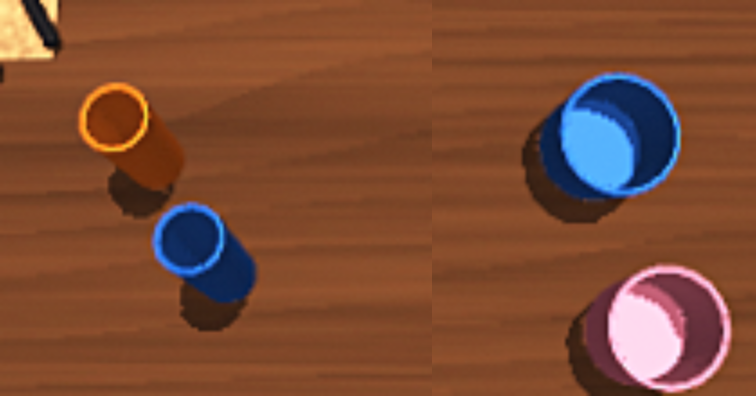

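The crop confirms it: the slim blue cup is the lower of the left pair, beside the orange one, and the middle blue cup is above the pink one on the right. Positions from the two views agree within about 4 mm: small (0.587, 0.315), dish (0.595, -0.1065), medium (0.4555, -0.305). The tool's yaw can stay as it is. I'll go to the medium cup first.

Request:
arm_command(
  series=[-38.8,-21.2,0,0,0,0,0,-38.8,-21.2,0,0,0,0,0,-38.8,-21.2,0,0,0,0,0,-38.8,-21.2,0,0,0,0,0,-38.8,-21.2,0,0,0,0,0,-38.8,-21.2,0,0,0,0,0,-38.8,-21.2,0,0,0,0,0,-38.8,-21.2,0,0,0,0,0,-38.8,-21.2,0,0,0,0,0,-38.8,-21.2,0,0,0,0,0],
)

```text
time: 1.03
eef_pos: [0.5358, 0.2687, 0.2313]
tcp_rot: [0.222, 0.975, 0.0, -0.0]
contact_force: [1.0, 0.1, 0.0]
opening: 1.003
finger_force: 0.0
```

```bash
cat > go.py <<'E'
import sys
from h import *
from scipy.spatial.transform import Rotation as Ro
s=telemetry.get_state(); R=Ro.from_quat(s['tcp_rot'])
print('t',s['time'],'pos',s['eef_pos'].round(4),'yaw_y',np.degrees(np.arctan2(*R.as_matrix()[1::-1,1])).round(2),'open',round(s['opening'],3),'F',s['contact_force'].round(1),round(s['finger_force'],1))
for a in sys.argv[1:]:
    print(a,'shift cm',(R.inv().apply(np.array(eval(a))-s['eef_pos'])*100).round(2))
E
python3 go.py "(.4555,-.305,.16)"
```

```text
t 1.0333 pos [0.5358 0.2687 0.2313] yaw_y 64.4 open 1.003 F [1.  0.1 0. ] 0.0
(.4555,-.305,.16) shift cm [-17.55 -55.21   7.12]
```

Request:
arm_command(
  series=[-12,-38,3,0,0,0,0,-12,-38,3,0,0,0,0,-12,-38,3,0,0,0,0,-12,-38,3,0,0,0,0,-12,-38,3,0,0,0,0,-12,-38,3,0,0,0,0,-12,-38,3,0,0,0,0,-12,-38,3,0,0,0,0,-12,-38,3,0,0,0,0,-12,-38,3,0,0,0,0],
)

```text
time: 1.87
eef_pos: [0.478, -0.1272, 0.2011]
tcp_rot: [0.223, 0.975, -0.001, -0.0]
contact_force: [0.7, 0.5, 0.4]
opening: 0.999
finger_force: 0.0
```

```bash
python3 go.py "(.4555,-.305,.16)"
```

```text
t 1.8667 pos [ 0.478  -0.1272  0.2011] yaw_y 64.26 open 0.999 F [0.7 0.5 0.4] 0.0
(.4555,-.305,.16) shift cm [ -5.69 -16.99   4.13]
```

Request:
arm_command(
  series=[-5.7,-17,4.1,0,0,0,0,-5.7,-17,4.1,0,0,0,0,-5.7,-17,4.1,0,0,0,0,-5.7,-17,4.1,0,0,0,0,-5.7,-17,4.1,0,0,0,0,-5.7,-17,4.1,0,0,0,0,-5.7,-17,4.1,0,0,0,0],
)

```text
time: 2.45
eef_pos: [0.4565, -0.3024, 0.1597]
tcp_rot: [0.223, 0.975, 0.001, -0.001]
contact_force: [-0.6, 0.2, 0.3]
opening: 0.999
finger_force: 0.0
```

```bash
python3 go.py "(.4555,-.305,.08)"
python3 - <<'E'
from h import *
ims=[]
for n in('top','side'):
    c=cam(n); p=proj(c,[(.4555,-.305,.1)])[0].astype(int); y,x=max(p[1]-70,0),max(min(p[0]-70,500),0)
    ims.append(cv2.resize(c['color'][y:y+140,x:x+140],(400,400),interpolation=cv2.INTER_CUBIC))
cv2.imwrite('pics/m1.png',np.hstack(ims))
E
```

```text
t 2.45 pos [ 0.4565 -0.3024  0.1597] yaw_y 64.27 open 0.999 F [-0.6  0.2  0.3] 0.0
(.4555,-.305,.08) shift cm [-0.04 -0.28  7.97]
```

View pics/m1.png

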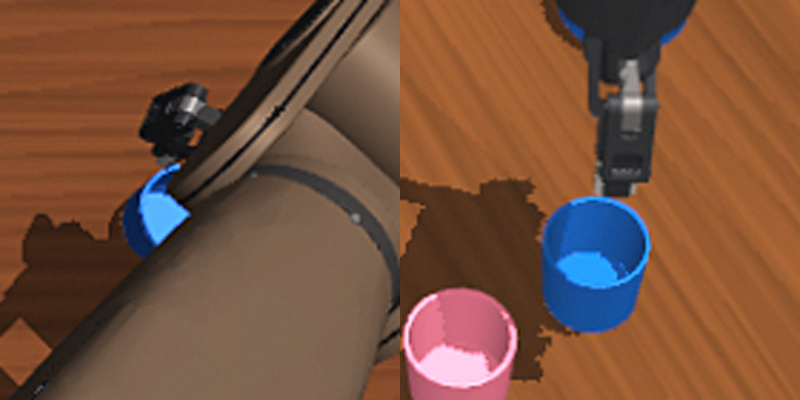

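The top crop shows the arm covering half of the cup. The side crop shows the fingers in line above the middle cup, with the pink cup clear to the lower left. I'll descend and grip.

Request:
arm_command(
  series=[0,-0.2,3,0,0,0,0,0,-0.2,6,0,0,0,0,0,-0.2,7,0,0,0,0,0,-0.2,9,0,0,0,0,0,-0.2,11,0,0,0,0,0,-0.2,12.2,0,0,0,0,0,-0.2,12.8,0,0,0,0,0,-0.2,12.8,0,0,0,0,0,-0.2,12.8,0,0,0,0],
  force=25,
)

```text
time: 3.3
eef_pos: [0.4567, -0.3037, 0.0331]
tcp_rot: [0.221, 0.975, -0.0, 0.0]
contact_force: [-0.1, -0.0, 0.6]
opening: 0.998
finger_force: 0.0
```

Request:
arm_command(
  series=[0,0,0,0,0,0,0.6,0,0,0,0,0,0,0.6,0,0,0,0,0,0,0.6,0,0,0,0,0,0,0.6,0,0,0,0,0,0,0.6,0,0,0,0,0,0,0.6,0,0,0,0,0,0,0.6,0,0,0,0,0,0,0.6],
  force=25,
)

```text
time: 3.97
eef_pos: [0.4573, -0.3047, 0.0344]
tcp_rot: [0.222, 0.975, -0.001, 0.001]
contact_force: [-0.2, 1.1, 6.5]
opening: 0.756
finger_force: 28.2
```

Opening 0.756, about 64 mm, which matches the cup's diameter. Now I'll lift.

Request:
arm_command(
  series=[0,0,-2,0,0,0,0.6,0,0,-5,0,0,0,0.6,0,0,-8,0,0,0,0.6,0,0,-10,0,0,0,0.6,0,0,-10,0,0,0,0.6,0,0,-10,0,0,0,0.6],
)

```text
time: 4.47
eef_pos: [0.4567, -0.3043, 0.1336]
tcp_rot: [0.222, 0.975, -0.001, 0.001]
contact_force: [-0.3, -0.5, -1.2]
opening: 0.754
finger_force: 28.4
```

```bash
python3 go.py "(.595,-.1065,.135)"
```

```text
t 4.4667 pos [ 0.4567 -0.3043  0.1336] yaw_y 64.39 open 0.754 F [-0.3 -0.5 -1.2] 28.4
(.595,-.1065,.135) shift cm [-3.92 23.81 -0.15]
```

Request:
arm_command(
  series=[-0.4,2.5,0,0,0,0,0.6,-1,6,0,0,0,0,0.6,-1.6,9.5,0,0,0,0,0.6,-2.1,13,0,0,0,0,0.6,-2.7,16.5,0,0,0,0,0.6,-3.3,20,0,0,0,0,0.6,-3.7,22.5,0,0,0,0,0.6,-3.9,23.8,0,0,0,0,0.6,-3.9,23.8,0,0,0,0,0.6,-3.9,23.8,0,0,0,0,0.6],
)

```text
time: 5.3
eef_pos: [0.5931, -0.1056, 0.1305]
tcp_rot: [0.221, 0.975, -0.0, -0.002]
contact_force: [0.0, 0.2, -1.2]
opening: 0.749
finger_force: 28.4
```

```bash
python3 go.py "(.595,-.1065,.135)"
python3 - <<'E'
from h import *
c=cam('side'); p=proj(c,[(.595,-.1065,.1)])[0].astype(int); y,x=p[1]-70,p[0]-70
cv2.imwrite('pics/m2.png',cv2.resize(c['color'][y:y+140,x:x+140],(500,500),interpolation=cv2.INTER_CUBIC)); print(x,y)
E
```

```text
t 5.3 pos [ 0.5931 -0.1056  0.1305] yaw_y 64.47 open 0.749 F [ 0.   0.2 -1.2] 28.4
(.595,-.1065,.135) shift cm [-0.2   0.   -0.45]
322 167
```

View pics/m2.png

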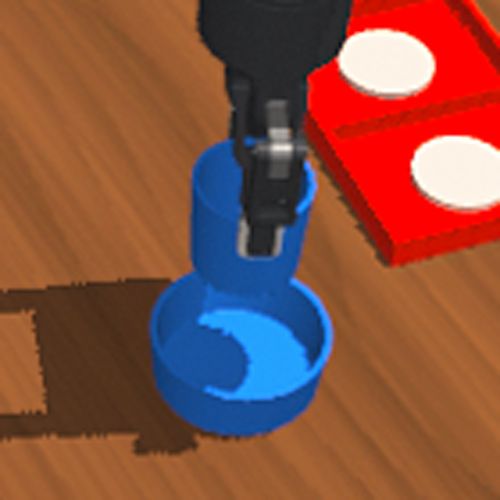

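The side crop shows the middle cup held upright above the dish, with the fingertips about 13 mm below its rim. That puts them above the dish rim once it is placed. I'll lower it 9 cm.

Request:
arm_command(
  series=[-0.2,0,2,0,0,0,0.6,-0.2,0,4,0,0,0,0.6,-0.2,0,6,0,0,0,0.6,-0.2,0,7.5,0,0,0,0.6,-0.2,0,8.3,0,0,0,0.6,-0.2,0,8.8,0,0,0,0.6,-0.2,0,9,0,0,0,0.6,-0.2,0,9,0,0,0,0.6,-0.2,0,9,0,0,0,0.6],
)

```text
time: 6.1
eef_pos: [0.5966, -0.1074, 0.0434]
tcp_rot: [0.222, 0.975, -0.0, 0.001]
contact_force: [0.9, -0.2, -1.3]
opening: 0.752
finger_force: 28.4
```

Request:
arm_command(
  series=[0,0,0.2,0,0,0,0.6,0,0,0.4,0,0,0,0.6,0,0,0.4,0,0,0,0.6,0,0,0.4,0,0,0,0.6],
)

```text
time: 6.43
eef_pos: [0.596, -0.1067, 0.0385]
tcp_rot: [0.221, 0.975, -0.0, 0.0]
contact_force: [-0.2, -0.4, -0.4]
opening: 0.753
finger_force: 28.4
```

Request:
arm_command(
  series=[0,0,0.1,0,0,0,0.6,0,0,0.1,0,0,0,0.6,0,0,0.1,0,0,0,0,0,0,0.1,0,0,0,0,0,0,0.1,0,0,0,0,0,0,0.1,0,0,0,0,0,0,0.1,0,0,0,0],
)

```text
time: 7.02
eef_pos: [0.5959, -0.1068, 0.0371]
tcp_rot: [0.222, 0.975, 0.0, -0.0]
contact_force: [0.3, -0.5, 0.1]
opening: 1.0
finger_force: 0.0
```

Request:
arm_command(
  series=[0,0,-2,0,0,0,0,0,0,-4,0,0,0,0,0,0,-8,0,0,0,0,0,0,-12,0,0,0,0,0,0,-14,0,0,0,0,0,0,-14,0,0,0,0],
)

```text
time: 7.52
eef_pos: [0.5996, -0.108, 0.1848]
tcp_rot: [0.221, 0.975, -0.001, 0.006]
contact_force: [0.7, 0.1, 0.6]
opening: 0.999
finger_force: 0.0
```

```bash
python3 go.py "(.5873,.315,.2)"
```

```text
t 7.5167 pos [ 0.5996 -0.108   0.1848] yaw_y 64.41 open 0.999 F [0.7 0.1 0.6] 0.0
(.5873,.315,.2) shift cm [19.36 37.62 -1.72]
```

Request:
arm_command(
  series=[19.2,37.7,-1,0,0,0,0,19.2,37.7,-1,0,0,0,0,19.2,37.7,-1,0,0,0,0,19.2,37.7,-1,0,0,0,0,19.2,37.7,-1,0,0,0,0,19.2,37.7,-1,0,0,0,0,19.2,37.7,-1,0,0,0,0,19.2,37.7,-1,0,0,0,0,19.2,37.7,-1,0,0,0,0,19.2,37.7,-1,0,0,0,0],
)

```text
time: 8.35
eef_pos: [0.5849, 0.3115, 0.1858]
tcp_rot: [0.222, 0.975, -0.001, -0.001]
contact_force: [0.9, 0.5, -0.3]
opening: 0.996
finger_force: 0.0
```

```bash
python3 go.py
python3 - <<'E'
from h import *
ims=[]
for n in('top','side'):
    c=cam(n); p=proj(c,[(.596,-.1067,.04)])[0].astype(int); y,x=p[1]-50,p[0]-50
    ims.append(cv2.resize(c['color'][y:y+100,x:x+100],(400,400),interpolation=cv2.INTER_CUBIC))
    m=mask(c,'blue')
    print(n,'small',rim(c,m,proj(c,[(.587,.315,.05)])[0],*SZ['small'],dist=20))
    hsv=c['color'].copy()
cv2.imwrite('pics/m3.png',np.hstack(ims))
E
```

```text
t 8.35 pos [0.5849 0.3115 0.1858] yaw_y 64.4 open 0.996 F [ 0.9  0.5 -0.3] 0.0
top small (array([0.5897, 0.3264]), 0.0075)
side small (array([0.5873, 0.3167]), 0.018)
```

View pics/m3.png

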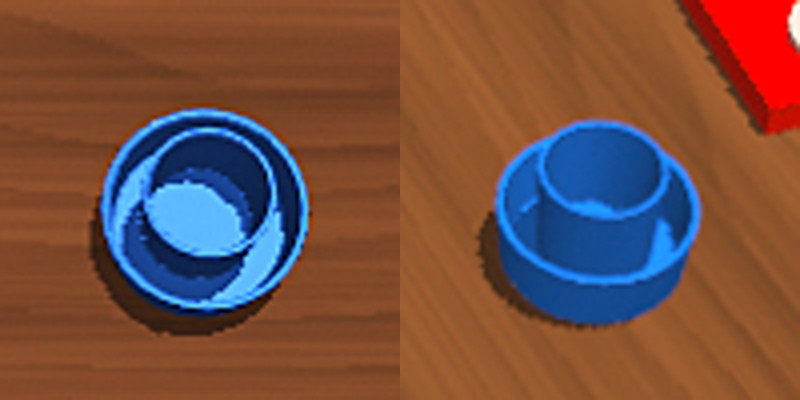

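The middle cup stands upright and central in the dish; its rim centre is at about (210,192) in the left crop. Next, the small cup.

Request:
arm_command(
  series=[0,0.4,0.5,0,0,0,0,0,0.4,3,0,0,0,0,0,0.4,6,0,0,0,0,0,0.4,9,0,0,0,0,0,0.4,11,0,0,0,0,0,0.4,12.2,0,0,0,0,0,0.4,12.7,0,0,0,0,0,0.4,12.7,0,0,0,0,0,0.4,12.7,0,0,0,0,0,0.4,12.7,0,0,0,0],
)

```text
time: 9.28
eef_pos: [0.5891, 0.3135, 0.0623]
tcp_rot: [0.222, 0.975, 0.001, 0.002]
contact_force: [0.8, -0.0, 0.5]
opening: 1.002
finger_force: 0.0
```

```bash
python3 go.py "(.5870,.3155,.058)"
python3 - <<'E'
from h import *
c=cam('top'); p=proj(c,[(.596,-.1067,.04)])[0].astype(int)-50
print('medium rim',onz(c,p+np.array([210,192])/4-.375,.064))
c=cam('side'); p=proj(c,[(.596,-.1067,.04)])[0].astype(int)-50
print('medium rim side',onz(c,p+np.array([603,168])/4-[100.375,.375],.064))
print('small',rim(c,mask(c,'blue'),proj(c,[(.587,.315,.05)])[0],*SZ['small'],dist=20))
E
```

```text
t 9.2833 pos [0.5891 0.3135 0.0623] yaw_y 64.38 open 1.002 F [ 0.8 -0.   0.5] 0.0
(.5870,.3155,.058) shift cm [0.28 0.09 0.43]
medium rim [ 0.59590191 -0.10699752  0.064     ]
medium rim side [ 0.59505041 -0.10491533  0.064     ]
small (array([0.6016, 0.311 ]), 0.0041)
```

Request:
arm_command(
  series=[0.2,0.1,0.4,0,0,0,0,0.2,0.1,0.4,0,0,0,0,0.2,0.1,0.4,0,0,0,0.8,0.2,0.1,0.4,0,0,0,0.8,0.2,0.1,0.4,0,0,0,0.8,0.2,0.1,0.4,0,0,0,0.8,0.2,0.1,0.4,0,0,0,0.8,0.2,0.1,0.4,0,0,0,0.8,0.2,0.1,0.4,0,0,0,0.8,0.2,0.1,0.4,0,0,0,0.8],
  force=25,
)

```text
time: 10.22
eef_pos: [0.5864, 0.315, 0.0564]
tcp_rot: [0.222, 0.975, 0.0, 0.0]
contact_force: [0.2, -0.2, 0.9]
opening: 0.452
finger_force: 25.3
```

Request:
arm_command(
  series=[0,0,0,0,0,0,0.8,0,0,0,0,0,0,0.8,0,0,0,0,0,0,0.8],
)

```text
time: 10.47
eef_pos: [0.5864, 0.315, 0.0564]
tcp_rot: [0.222, 0.975, 0.0, 0.0]
contact_force: [-0.2, -0.6, 1.5]
opening: 0.45
finger_force: 25.3
```

Request:
arm_command(
  series=[0,0,-2,0,0,0,0.8,0,0,-5,0,0,0,0.8,0,0,-8,0,0,0,0.8,0,0,-11,0,0,0,0.8,0,0,-12.5,0,0,0,0.8,0,0,-12.5,0,0,0,0.8,0,0,-12.5,0,0,0,0.8],
)

```text
time: 11.05
eef_pos: [0.5864, 0.3151, 0.1815]
tcp_rot: [0.222, 0.975, 0.0, 0.001]
contact_force: [-0.3, 0.1, -1.7]
opening: 0.452
finger_force: 25.4
```

```bash
python3 go.py "(.5957,-.1063,.18)"
```

```text
t 11.05 pos [0.5864 0.3151 0.1815] yaw_y 64.4 open 0.452 F [-0.3  0.1 -1.7] 25.4
(.5957,-.1063,.18) shift cm [-19.05 -37.6    0.13]
```

Request:
arm_command(
  series=[-1.3,-2.6,0,0,0,0,0.8,-2.9,-5.8,0,0,0,0,0.8,-4.6,-9.2,0,0,0,0,0.8,-6.3,-12.6,0,0,0,0,0.8,-8,-16,0,0,0,0,0.8,-9.8,-19.4,0,0,0,0,0.8,-11.5,-22.8,0,0,0,0,0.8,-13.2,-26.2,0,0,0,0,0.8,-15,-29.6,0,0,0,0,0.8,-16.5,-32.5,0,0,0,0,0.8],
)

```text
time: 11.88
eef_pos: [0.5927, -0.0514, 0.1777]
tcp_rot: [0.222, 0.975, -0.0, -0.003]
contact_force: [0.2, -0.0, 0.3]
opening: 0.449
finger_force: 25.5
```

Request:
arm_command(
  series=[-1.3,-2.6,0,0,0,0,0.8,-2.2,-4.3,0,0,0,0,0.8,-2.5,-5.1,0,0,0,0,0.8,-2.5,-5.1,0,0,0,0,0.8,-2.5,-5.1,0,0,0,0,0.8],
)

```text
time: 12.3
eef_pos: [0.5941, -0.1055, 0.1792]
tcp_rot: [0.222, 0.975, 0.001, -0.002]
contact_force: [-0.3, -0.5, -0.5]
opening: 0.451
finger_force: 25.5
```

```bash
python3 go.py "(.5957,-.1063,.0665)"
python3 - <<'E'
from h import *
c=cam('side'); p=proj(c,[(.596,-.1067,.09)])[0].astype(int); y,x=p[1]-70,p[0]-70
cv2.imwrite('pics/s2.png',cv2.resize(c['color'][y:y+140,x:x+140],(560,560),interpolation=cv2.INTER_CUBIC))
E
```

```text
t 12.3 pos [ 0.5941 -0.1055  0.1792] yaw_y 64.37 open 0.451 F [-0.3 -0.5 -0.5] 25.5
(.5957,-.1063,.0665) shift cm [-2.200e-01 -1.000e-02  1.127e+01]
```

View pics/s2.png

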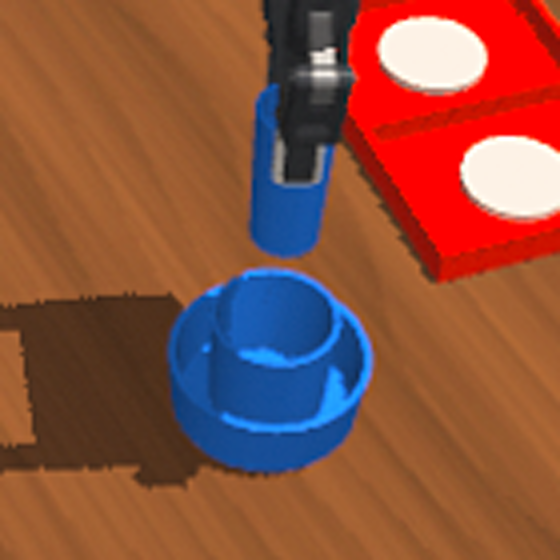

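The side crop shows the slim cup upright above the middle cup, with its foot at (285,240) over the opening at (277,315). The small sideways offset is perspective. I'll lower it.

Request:
arm_command(
  series=[-0.15,0,1,0,0,0,0.8,-0.15,0,3,0,0,0,0.8,-0.15,0,5,0,0,0,0.8,-0.15,0,7,0,0,0,0.8,-0.15,0,9,0,0,0,0.8,-0.15,0,10.2,0,0,0,0.8,-0.15,0,10.8,0,0,0,0.8,-0.15,0,10.9,0,0,0,0.8,-0.15,0,10.9,0,0,0,0.8,-0.15,0,10.9,0,0,0,0.8],
)

```text
time: 13.18
eef_pos: [0.5975, -0.1069, 0.0735]
tcp_rot: [0.221, 0.975, -0.0, 0.001]
contact_force: [0.5, 0.4, -0.5]
opening: 0.455
finger_force: 25.5
```

Request:
arm_command(
  series=[0,0,0,0,0,0,0.8,0,0,0,0,0,0,0.8],
)

```text
time: 13.35
eef_pos: [0.5973, -0.1071, 0.0735]
tcp_rot: [0.222, 0.975, -0.0, 0.001]
contact_force: [0.2, -0.5, -0.9]
opening: 0.452
finger_force: 25.5
```

Request:
arm_command(
  series=[0.1,0,0.2,0,0,0,0.8,0.1,0,0.4,0,0,0,0.8,0.1,0,0.6,0,0,0,0.8,0.1,0,0.7,0,0,0,0.8,0.1,0,0.7,0,0,0,0.8,0.1,0,0.7,0,0,0,0.8],
)

```text
time: 13.85
eef_pos: [0.5954, -0.1064, 0.0649]
tcp_rot: [0.222, 0.975, 0.0, -0.0]
contact_force: [0.9, -0.6, -0.6]
opening: 0.452
finger_force: 25.5
```

Request:
arm_command(
  series=[0,0,0.1,0,0,0,0.8,0,0,0.1,0,0,0,0.8,0,0,0.1,0,0,0,0.8],
)

```text
time: 14.1
eef_pos: [0.5958, -0.1065, 0.0644]
tcp_rot: [0.222, 0.975, -0.0, 0.0]
contact_force: [-0.4, -0.8, 0.7]
opening: 0.452
finger_force: 25.5
```

Request:
arm_command(
  series=[0,0,0,0,0,0,0.2,0,0,0,0,0,0,0.2,0,0,0,0,0,0,0.2,0,0,0,0,0,0,0.2,0,0,0,0,0,0,0.2,0,0,0,0,0,0,0.2],
)

```text
time: 14.6
eef_pos: [0.5956, -0.1064, 0.0642]
tcp_rot: [0.222, 0.975, 0.0, -0.0]
contact_force: [0.4, 0.3, -0.0]
opening: 0.798
finger_force: 0.0
```

Request:
arm_command(
  series=[0,0,-1,0,0,0,0.2,0,0,-3,0,0,0,0.2,0,0,-6,0,0,0,0.2,0,0,-9,0,0,0,0.2,0,0,-12,0,0,0,0.2,0,0,-14,0,0,0,0.2],
)

```text
time: 15.1
eef_pos: [0.5967, -0.1067, 0.2088]
tcp_rot: [0.222, 0.975, -0.0, 0.003]
contact_force: [0.4, 0.0, 1.2]
opening: 0.801
finger_force: 0.0
```

Request:
arm_command(
  series=[5,10,0,0,0,0,0.2,10,20,0,0,0,0,0.2,10,20,0,0,0,0,0.2,10,20,0,0,0,0,0.2,10,20,0,0,0,0,0.2,10,20,0,0,0,0,0.2,10,20,0,0,0,0,0.2,10,20,0,0,0,0,0.2],
)

```text
time: 15.77
eef_pos: [0.5917, 0.1179, 0.2049]
tcp_rot: [0.22, 0.975, -0.0, 0.0]
contact_force: [0.3, -0.1, -0.6]
opening: 0.8
finger_force: 0.0
```

```bash
python3 go.py
python3 - <<'E'
from h import *
ims=[]
for n in('top','side'):
    c=cam(n); p=proj(c,[(.596,-.1067,.04)])[0].astype(int); y,x=p[1]-50,p[0]-50
    ims.append(cv2.resize(c['color'][y:y+100,x:x+100],(400,400),interpolation=cv2.INTER_CUBIC))
cv2.imwrite('pics/end.png',np.hstack(ims))
E
```

```text
t 15.7667 pos [0.5917 0.1179 0.2049] yaw_y 64.53 open 0.8 F [ 0.3 -0.1 -0.6] 0.0
```

View pics/end.png

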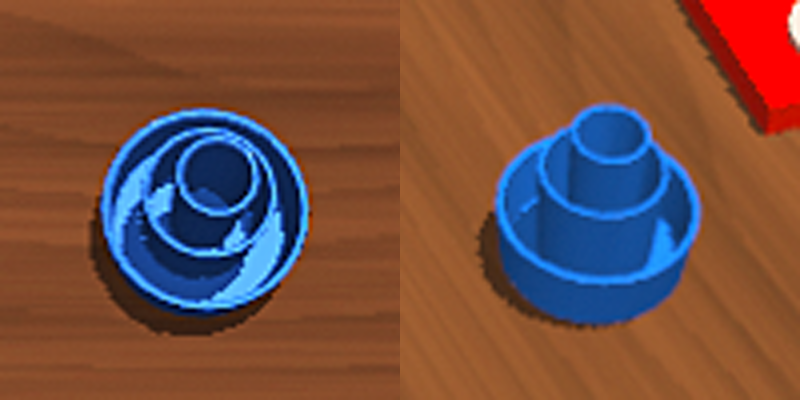

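Both views show all three cups nested upright and concentric, with the slim cup's rim at (217,176) in the top crop. The gripper is well clear, so I'm handing the job in.

```bash
python3 -c "
from plant import ctrl
print(ctrl.sign_off())"
```

```text
the job is handed in; nothing more can be done
None
```

The three blue cups are nested upright in size order in the wide dish, the dish and white cup were left where they stood, and I handed the job in at about 16 s of the 58 s allowed.

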